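Lay out the check weights for the balance

TASK

Set the four steel check weights out for the balance's linearity check: stand them upright on the tray's felt pads, one in the middle of each pad, in order of size with the smallest on the pad nearest the balance and the largest on the pad furthest from it. Set each one down gently without dropping it or letting it fall over, and leave the small brown sample jar where it stands.

Things in the scene. Friction and masses are not known exactly. Their poses are not given: they have to be found in the camera images.
- weight_50_center (a point): Centre (half-way up, 14.5 mm above its underside) of the smallest check weight: loose polished steel knob weight of 50 g, standing upright, 29 mm tall in all; plain cylindrical body 18 mm in diameter and 20 mm high, above it a narrow neck and a round knob 12 mm in diameter. z axis up its own axis.
- weight_100_center (a point): Centre (half-way up, 19 mm above its underside) of the second smallest check weight: loose polished steel knob weight of 100 g, standing upright, 38 mm tall in all; plain cylindrical body 22 mm in diameter and 26 mm high, above it a narrow neck and a round knob 14 mm in diameter. z axis up its own axis.
- weight_200_center (a point): Centre (half-way up, 23.5 mm above its underside) of the second largest check weight: loose polished steel knob weight of 200 g, standing upright, 47 mm tall in all; plain cylindrical body 28 mm in diameter and 33 mm high, above it a narrow neck and a round knob 17 mm in diameter. z axis up its own axis.
- weight_500_center (a point): Centre (half-way up, 31.5 mm above its underside) of the largest check weight: loose polished steel knob weight of 500 g, standing upright, 63 mm tall in all; plain cylindrical body 38 mm in diameter and 45 mm high, above it a narrow neck and a round knob 23 mm in diameter. z axis up its own axis.
- pad_1: Pad 1 of the row of four equal dark round felt pads, 60 mm in diameter and flush with the top of the fixed aluminium tray (82 x 320 mm, top 12 mm above the bench). Origin: centre of the pad at the height of the tray's top. The pads are 75 mm apart in a straight row from pad_1 to pad_4 along the tray's long y axis (each pad's own y axis), which lies roughly across in front of the robot, pad_4 at the robot's left.
- pad_2: Pad 2 of the row of four equal dark round felt pads, 60 mm in diameter and flush with the top of the fixed aluminium tray (82 x 320 mm, top 12 mm above the bench). Origin: centre of the pad at the height of the tray's top. The pads are 75 mm apart in a straight row from pad_1 to pad_4 along the tray's long y axis (each pad's own y axis), which lies roughly across in front of the robot, pad_4 at the robot's left.
- pad_3: Pad 3 of the row of four equal dark round felt pads, 60 mm in diameter and flush with the top of the fixed aluminium tray (82 x 320 mm, top 12 mm above the bench). Origin: centre of the pad at the height of the tray's top. The pads are 75 mm apart in a straight row from pad_1 to pad_4 along the tray's long y axis (each pad's own y axis), which lies roughly across in front of the robot, pad_4 at the robot's left.
- pad_4: Pad 4 of the row of four equal dark round felt pads, 60 mm in diameter and flush with the top of the fixed aluminium tray (82 x 320 mm, top 12 mm above the bench). Origin: centre of the pad at the height of the tray's top. The pads are 75 mm apart in a straight row from pad_1 to pad_4 along the tray's long y axis (each pad's own y axis), which lies roughly across in front of the robot, pad_4 at the robot's left.
- balance: Fixed white and grey top-pan balance, 195 mm wide (y), 280 mm deep (x), 83 mm high, with a round steel pan, standing beyond one end of the tray, at the robot's left (y above 0) or right (y below 0); a pH meter with an electrode arm up to 225 mm high stands beyond the other end. Origin: centre of its underside.
- sample_jar_center (a point): Centre (half-way up, 29 mm above its underside) of a loose brown glass sample jar with a white screw cap, 46 mm in diameter and 58 mm tall, standing on the bench among the weights. It is to be left where it is.
There are look-alikes about, which are no part of the job. Leave any blue or turquoise look-alike of the part that bears weight_200_center alone.

How it is judged (in metres and radians):
At the end, for the whole second after the job is handed in: Each weight stands upright (within 0.1 rad) and at rest on the tray, its centre within 12 mm of the centre of its pad and its underside within 5 mm of the pad's height, the 50, 100, 200 and 500 g weights in that order from the pad nearest the balance to the pad furthest from it (((world y of balance above 0 m and horizontal distance between weight_50_center and pad_4 below 0.012 m and z of weight_50_center in the frame of pad_4 between 0.0095 and 0.0195 m and horizontal distance between weight_100_center and pad_3 below 0.012 m and z of weight_100_center in the frame of pad_3 between 0.014 and 0.024 m and horizontal distance between weight_200_center and pad_2 below 0.012 m and z of weight_200_center in the frame of pad_2 between 0.0185 and 0.0285 m and horizontal distance between weight_500_center and pad_1 below 0.012 m and z of weight_500_center in the frame of pad_1 between 0.0265 and 0.0365 m) or (world y of balance below 0 m and horizontal distance between weight_50_center and pad_1 below 0.012 m and z of weight_50_center in the frame of pad_1 between 0.0095 and 0.0195 m and horizontal distance between weight_100_center and pad_2 below 0.012 m and z of weight_100_center in the frame of pad_2 between 0.014 and 0.024 m and horizontal distance between weight_200_center and pad_3 below 0.012 m and z of weight_200_center in the frame of pad_3 between 0.0185 and 0.0285 m and horizontal distance between weight_500_center and pad_4 below 0.012 m and z of weight_500_center in the frame of pad_4 between 0.0265 and 0.0365 m)) and angle between each of weight_50_center, weight_100_center, weight_200_center, weight_500_center's own z axis and vertical below 0.1 rad and linear speed of each of weight_50, weight_100, weight_200, weight_500 below 0.02 m/s); the robot touches nothing.
It fails at once if a weight tipped over (angle between any of weight_50_center, weight_100_center, weight_200_center, weight_500_center's own z axis and vertical above 0.8 rad).
It fails at once if a weight dropped: let go more than 15 mm above the tray ((height (world z) of weight_50_center above 0.0415 m and contact force between the fingers and weight_50 below 0.02 N) or (height (world z) of weight_100_center above 0.046 m and contact force between the fingers and weight_100 below 0.02 N) or (height (world z) of weight_200_center above 0.0505 m and contact force between the fingers and weight_200 below 0.02 N) or (height (world z) of weight_500_center above 0.0585 m and contact force between the fingers and weight_500 below 0.02 N)).
It fails at once if the sample jar pushed or moved by more than 25 mm (distance of sample_jar_center from where it was at the start of the episode above 0.025 m).
It also fails if it takes over 99 s, if anything falls off the work surface, if the arm or the gripper's body presses on something with over 40 N, if the wrist force passes 120 N, or if a joint passes its speed limit or range.

ROBOT

A 6-joint arm with a two-finger parallel gripper is mounted at the origin on the work surface. World frame = base frame: x ahead of the robot, y to its left, z up, the work surface at z = 0. Lengths are in m, angles in degrees, forces in N, time in s.
With the tool pointing down it reaches from about 0.4 to 0.825 m from the base axis. Payload 7 kg.
Tool frame: the origin (TCP) lies on the centre line of the jaws, within the pads' length; the fingertips stand 14 mm ahead of it and the grasp point (between the pads) lies 5 mm behind it; z points along the fingers, y is the line along which they close (so a half turn about z gives the same grasp; the last joint's range is limited). The gripper opens to 88 mm and grips with 3 to 60 N. Pads are 19 mm wide; open, the fingers measure 130 mm over their backs; the gripper's body (78 mm by 193 mm) begins 47 mm behind the grasp point.
Start: joints at [-59.639, 20.546, 0.682, 0, -70.136, -16.507], TCP at [0.162, -0.655, 0.241] pointing down, gripper open.
Joint ranges: [-176.03, 176.03], [-82.01, 121.73], [-58.28, 71.71], [-173.87, 95.51], [-174.79, -0.11], [-173.66, 173.66]. Speed limits (degrees/s): [136.94, 136.94, 172.46, 180, 180, 180].

INTERFACE

Orientations are given as [roll, pitch, yaw] about the fixed x, y, z axes, in that order (R = Rz(yaw) Ry(pitch) Rx(roll)).
In Python, from plant import r gives the robot as it stands.
- The arm moves only by the tool send_rows, never from a script. Its argument "steps" is a list of rows, each an object with "dp": the shift along the tool's x, y, z in mm, a list of three; "roll": the turn about the tool's z in rad; "jaw": the opening in per cent of the stroke, from 0 (shut) to 100 (fully open). In form: [{"dp": [tx, ty, tz], "roll": roll, "jaw": jaw}, ...]. A call has 1 to 5 rows; each row is the pose to reach, as a shift and turn from the pose commanded when the call began, along the tool's axes at that moment; what a row does not reach only later rows make up. A row lasts 1/8 s, in which the tool goes at most 62.5 mm and 10.7 degrees, less where a joint would pass 70% of its speed; a pose out of reach is approached as far as the arm can. A call with a gripper value outside its range is refused whole. The fingers move at their own pace and stop on an object; "newtons" is the grip in N (left out, the last holds). Time passes only in rows, so rows that repeat a pose let the fingers close. It gives the time, the measured TCP pose, the force, the opening and the grip force at its end, in the units of the state.
- r.get_state(): the state, without advancing time (a new reading comes with each control period).
- r.capture(name): name is "scene" or "top"; returns a dict with "image" (420x560x3 uint8, blue, green, red), "K" (3x3 intrinsics, pixels), "rvec" (rotation vector, rad) and "tvec" (3), from world to camera coordinates, as OpenCV has them. Camera axes: x right, y down, z forward; pixel columns grow to the right and rows downward; lengths in m; the calibration is good to about 2 mm. A picture is of the moment at which its call begins. There is no depth.
- r.close_job(): hands the job in; it is judged then, once.
The state is a dict: "time_s": time; "joints": joint angles; "qd": joint speeds; "joint_torque": joint torques, N m; "tcp_pos": TCP position; "eef_rot": TCP orientation; "contact_force": force on the tool from outside, world axes, zero at the start; "moment": the same for the moment, N m; "gripper_width": finger opening in m; "gripper_force": force on a finger pad.
Only numpy, scipy, OpenCV 4.12 (cv2) and the standard library are available. Lean on these libraries where they do the work, as an engineer would, in place of code of your own. Each camera call takes 0.05 s, during which the arm holds its last target. There are 200 camera calls.

## Working session

There is one attempt and no reset: what is moved stays moved. The work goes in short steps, Python scripts to look and compute and a tool call to move; the robot and the scene stay as the last step left them, time stands still between calls to the robot, and variables do not carry over. Pictures are saved under pics/ and viewed, at most 14 in all, crops included, and the job is handed in when it is done.

Besides the shell and the picture viewer there is one more tool, called after "Request:" in YAML: its name, and indented under it one key for each argument. send_rows: Moves the arm, as the interface text tells. Its arguments: {"type":"object","properties":{"steps":{"type":"array","items":{"type":"object","properties":{"dp":{"type":"array","items":{"type":"number"}},"roll":{"type":"number"},"jaw":{"type":"number"}}}},"newtons":{"type":"number"}},"required":["steps"]}

```bash
mkdir -p pics; cat > h.py <<'E'
import numpy as np, cv2
from plant import r
def cap(n,f=None):
    c=r.capture(n)
    if f: cv2.imwrite(f,c["image"])
    return c
def ray(c,uv,z):
    R=cv2.Rodrigues(np.array(c["rvec"],float))[0];t=np.array(c["tvec"],float).ravel()
    p=cv2.undistortPoints(np.array([[uv]],float),np.array(c["K"],float),None).ravel()
    C=-R.T@t; d=R.T@np.array([*p,1]); return C+d*(z-C[2])/d[2]
def proj(c,P):
    return cv2.projectPoints(np.array(P,float).reshape(-1,3),np.array(c["rvec"],float),np.array(c["tvec"],float),np.array(c["K"],float),None)[0].reshape(-1,2)
E
python3 - <<'E'
from h import *
a=cap("scene","pics/s0.png");b=cap("top","pics/t0.png")
import pickle;pickle.dump((a,b),open("c0.pkl","wb"))
for c in(a,b):
    R=cv2.Rodrigues(np.array(c["rvec"],float))[0];print(-R.T@np.array(c["tvec"]).ravel(),np.array(c["K"])[0,0])
print(r.get_state())
E
```

```text
[ 1.53195426 -0.05765608  1.15148341] 547.0421747872252
[0.42585297 0.00897778 1.29197641] 432.5206605927636
{'time_s': 0.1, 'joints': array([-5.96382744e+01,  2.05868888e+01,  6.40885567e-01, -1.65643699e-02,
       -7.01345229e+01, -1.65059102e+01]), 'qd': array([ 0.06919035, -0.2318681 ,  0.03288427,  0.08356887,  0.001136  ,
       -0.12540841]), 'joint_torque': array([-6.90036304e-04, -5.84159982e+01,  2.93753707e+01,  7.01567486e+00,
        1.02240464e-02, -6.05312903e-05]), 'tcp_pos': array([ 0.16152001, -0.65498842,  0.23973918]), 'eef_rot': array([ 1.79918368e+02, -7.94973711e-03, -1.66149819e+02]), 'contact_force': array([ 0.32586438, -0.85233803, -0.04020156]), 'moment': array([ 0.07159553, -0.0067318 , -0.03520801]), 'gripper_force': 0.0, 'gripper_width': 0.08765217285091649}
```

View pics/s0.png

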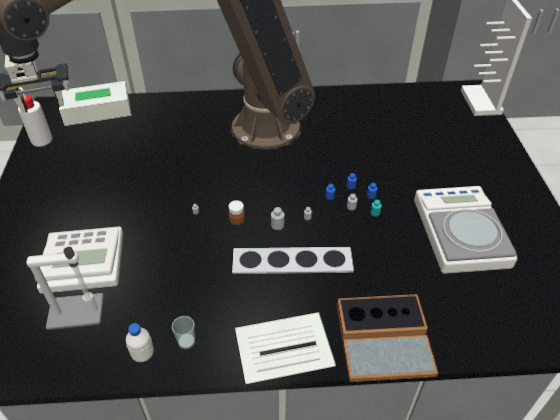

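View pics/t0.png

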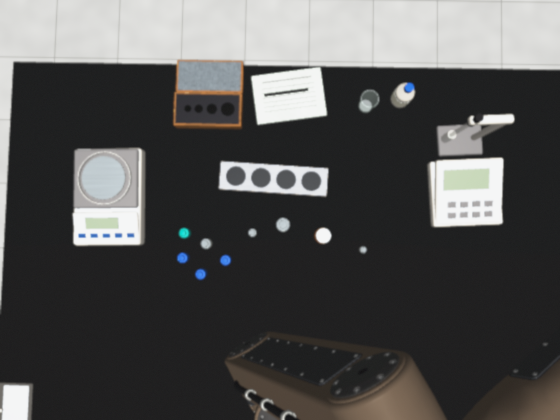

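The two views show the balance at image left in the top view (+y), so the 50 g weight goes on pad_4. The candidate steel weights in the top view are (363,250) 50 g, (252,232) 100 g, (206,243) 200 g and (283,225) 500 g. The blue and turquoise ones at (184,233), (182,258), (200,274) and (225,260) are look-alikes. I'll confirm this in an enlarged crop.

```bash
python3 - <<'E'
from h import *;import pickle
a,b=pickle.load(open("c0.pkl","rb"))
T=b["image"][155:285,165:385];S=a["image"][165:280,180:390]
cv2.imwrite("pics/z0.png",np.vstack([cv2.resize(T,(560,331),interpolation=2)[:299],cv2.resize(S,(546,299),interpolation=2)]) if 0 else cv2.resize(T,(792,468),interpolation=2))
cv2.imwrite("pics/z1.png",cv2.resize(S,(798,437),interpolation=2))
E
```

```text
(no output)
```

View pics/z0.png

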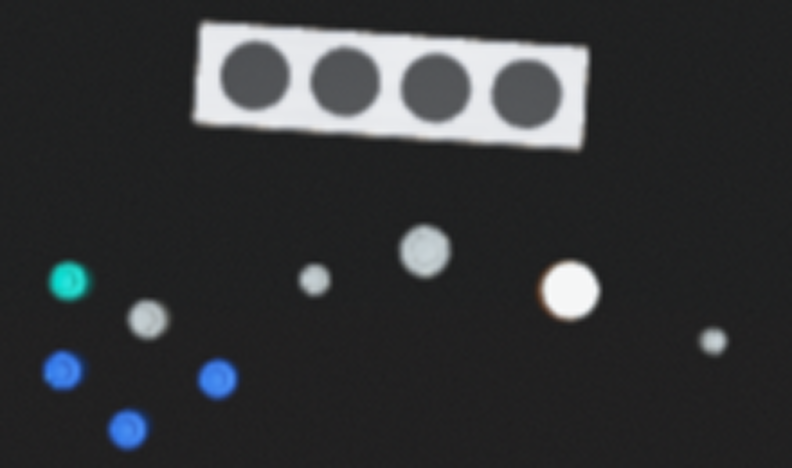

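View pics/z1.png

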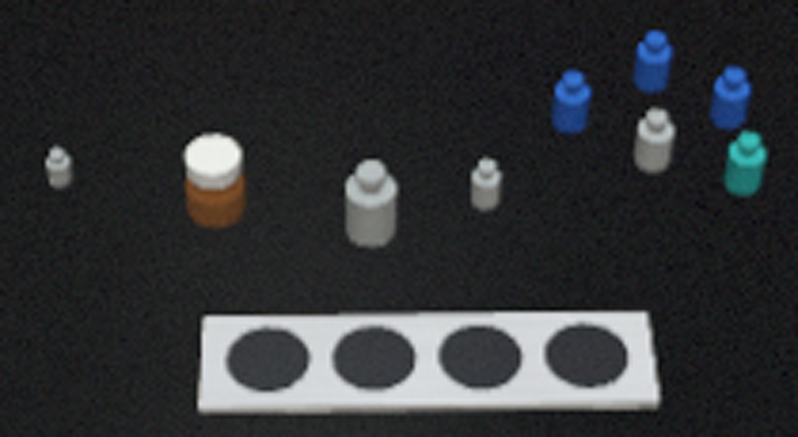

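The crops confirm it: four grey steel weights of rising size, the 200 g one ringed by blue and turquoise look-alikes. Next I'll measure centroids.

```bash
cat > meas.py <<'E'
from h import *;import sys
def blobs(img,box,f,mn):
    x0,y0,x1,y1=box; s=img[y0:y1,x0:x1].astype(int)
    g=cv2.resize(np.uint8(s.mean(2)),None,fx=4,fy=4,interpolation=2);sat=cv2.resize(np.uint8(s.max(2)-s.min(2)),None,fx=4,fy=4,interpolation=2)
    n,l,st,ce=cv2.connectedComponentsWithStats(np.uint8(f(g,sat)))
    return [((ce[i]-1.5)/4+[x0,y0],st[i,2:5]/[4,4,16]) for i in range(1,n) if mn<st[i,4]/16<5000]
E
python3 - <<'E'
from meas import *;import pickle
a,b=pickle.load(open("c0.pkl","rb"))
np.set_printoptions(precision=4,suppress=True)
H={50:.020,100:.026,200:.033,500:.045}
for p,s in blobs(b["image"],(165,205,385,285),lambda g,t:(g>105)&(t<40),15):
    print("top",p,s,[ (m,ray(b,p,h-.002)[:2]) for m,h in H.items()])
F={50:.029,100:.038,200:.047,500:.063}
for p,s in blobs(a["image"],(185,190,390,240),lambda g,t:(g>90)&(t<40),10):
    print("scene",p,s,[ (m,ray(a,p,h*.5)[:2]) for m,h in F.items()])
for p,s in blobs(b["image"],(223,165,326,193),lambda g,t:(g<140),150): print("pad",p,s,ray(b,p,.012)[:2])
for p,s in blobs(a["image"],(236,250,350,271),lambda g,t:(g<110),100): print("padS",p,s,ray(a,p,.012)[:2])
print("jar",ray(b,(323.5,235.5),.058),"blues",[ray(b,q,.033)[:2] for q in((184,233),(182,258),(200.5,274),(225.3,260))])
print("bal z.083",[ray(b,q,.083)[:2] for q in((74,150),(144,148),(144,245),(74,245))])
E
```

```text
top [282.5648 224.2643] [ 13.75   14.5   152.875] [(50, array([0.4642, 0.0091])), (100, array([0.464 , 0.0091])), (200, array([0.4638, 0.0091])), (500, array([0.4634, 0.0091]))]
top [322.9255 235.197 ] [ 16.5    16.5   211.625] [(50, array([ 0.4342, -0.1101])), (100, array([ 0.4342, -0.1095])), (200, array([ 0.4342, -0.1088])), (500, array([ 0.4341, -0.1077]))]
top [251.948  232.2226] [ 8.25    8.5    53.9375] [(50, array([0.4391, 0.0988])), (100, array([0.439 , 0.0984])), (200, array([0.4389, 0.0979])), (500, array([0.4388, 0.0971]))]
top [205.5981 243.2137] [10.75 10.5  86.5 ] [(50, array([0.4042, 0.2347])), (100, array([0.4043, 0.2337])), (200, array([0.4044, 0.2324])), (500, array([0.4046, 0.2303]))]
top [362.7747 249.2925] [ 7.    6.75 36.75] [(50, array([ 0.3952, -0.2272])), (100, array([ 0.3953, -0.2261])), (200, array([ 0.3955, -0.2248])), (500, array([ 0.3958, -0.2226]))]
scene [351.7738 201.3814] [ 10.25   16.5   128.875] [(50, array([0.4   , 0.2358])), (100, array([0.4045, 0.2347])), (200, array([0.4089, 0.2335])), (500, array([0.4169, 0.2314]))]
scene [235.6812 206.9558] 
[... 797 characters left out ...]
[ 18.75    18.5    274.8125] [0.6031 0.0774]
pad [285.606  178.9979] [ 18.75    18.5    273.4375] [0.5992 0.0025]
pad [310.7962 180.664 ] [ 19.      18.5    276.5625] [ 0.5955 -0.0725]
padS [333.9053 258.1936] [ 21.25   16.5   271.375] [0.609  0.1539]
padS [278.0088 258.8196] [ 21.25  16.   269.5 ] [0.6013 0.0043]
padS [305.971  258.5024] [ 21.25   16.    270.875] [0.6051 0.0791]
padS [250.0553 259.2223] [ 21.5     16.5    272.1875] [ 0.5978 -0.0706]
jar [ 0.4331 -0.108   0.058 ] blues [array([0.433, 0.296]), array([0.3603, 0.2996]), array([0.3151, 0.2444]), array([0.3569, 0.1734])]
bal z.083 [array([0.662 , 0.6044]), array([0.671 , 0.4053]), array([0.397 , 0.3958]), array([0.3933, 0.5928])]
```

Request:
send_rows:
  steps:
    - {"dp": [0, 0, -40], "roll": -0.17, "jaw": 60}
    - {"dp": [0, 0, -70], "roll": -0.34, "jaw": 60}
    - {"dp": [0, 0, -70], "roll": -0.5, "jaw": 60}
    - {"dp": [0, 0, -70], "roll": -0.67, "jaw": 60}
    - {"dp": [0, 0, -70], "roll": -0.84, "jaw": 60}

```text
time_s: 0.72
tcp_pos: [0.1616, -0.6551, 0.31]
eef_rot: [180.0, 0.0, -117.7]
contact_force: [-0.3, 0.1, 0.2]
gripper_width: 0.0529
gripper_force: 0.0
```

Request:
send_rows:
  steps:
    - {"dp": [0, 0, 0], "roll": -0.17, "jaw": 60}
    - {"dp": [0, 0, 0], "roll": -0.34, "jaw": 60}
    - {"dp": [0, 0, 0], "roll": -0.489, "jaw": 60}
    - {"dp": [0, 0, 0], "roll": -0.489, "jaw": 60}

```text
time_s: 1.23
tcp_pos: [0.1616, -0.6552, 0.3101]
eef_rot: [180.0, 0.0, -90.1]
contact_force: [0.2, -0.2, 0.3]
gripper_width: 0.0524
gripper_force: 0.0
```

Request:
send_rows:
  steps:
    - {"dp": [-45, -25, 0], "roll": 0, "jaw": 60}
    - {"dp": [-90, -50, 0], "roll": 0, "jaw": 60}
    - {"dp": [-135, -75, 0], "roll": 0, "jaw": 60}
    - {"dp": [-180, -100, 0], "roll": 0, "jaw": 60}
    - {"dp": [-225, -125, 0], "roll": 0, "jaw": 60}

```text
time_s: 1.85
tcp_pos: [0.2871, -0.4288, 0.3105]
eef_rot: [-180.0, 0.0, -90.2]
contact_force: [1.1, 0.4, 0.1]
gripper_width: 0.0526
gripper_force: 0.0
```

Request:
send_rows:
  steps:
    - {"dp": [-50, -28, 30], "roll": 0, "jaw": 60}
    - {"dp": [-100, -55, 60], "roll": 0, "jaw": 60}
    - {"dp": [-150, -83, 90], "roll": 0, "jaw": 60}
    - {"dp": [-203.7, -110, 120], "roll": 0, "jaw": 60}
    - {"dp": [-203.7, -110, 160], "roll": 0, "jaw": 60}

```text
time_s: 2.48
tcp_pos: [0.3989, -0.2244, 0.1509]
eef_rot: [-179.8, -0.0, -90.0]
contact_force: [0.9, 0.2, -1.2]
gripper_width: 0.0522
gripper_force: 0.0
```

Request:
send_rows:
  steps:
    - {"dp": [0, 0, 30], "roll": 0, "jaw": 45}
    - {"dp": [0, 0, 60], "roll": 0, "jaw": 45}
    - {"dp": [0, 0, 80], "roll": 0, "jaw": 45}
    - {"dp": [0, 0, 80], "roll": 0, "jaw": 45}

```text
time_s: 2.98
tcp_pos: [0.3955, -0.2265, 0.0694]
eef_rot: [179.8, 0.0, -90.2]
contact_force: [-0.9, 0.3, 0.4]
gripper_width: 0.0389
gripper_force: 0.0
```

```bash
python3 - <<'E'
from h import *
a=cap("scene");b=cap("top")
s=r.get_state();print(s["tcp_pos"],s["eef_rot"],s["gripper_width"])
A=cv2.resize(a["image"][150:250,150:250],(400,400),interpolation=2);B=cv2.resize(b["image"][200:300,310:410],(400,400),interpolation=2)
cv2.imwrite("pics/n50.png",np.hstack([A,B]))
E
```

```text
[ 0.39689969 -0.22675682  0.07105169] [-1.79996602e+02 -1.28684299e-02 -9.00872718e+01] 0.03944621211074323
```

View pics/n50.png

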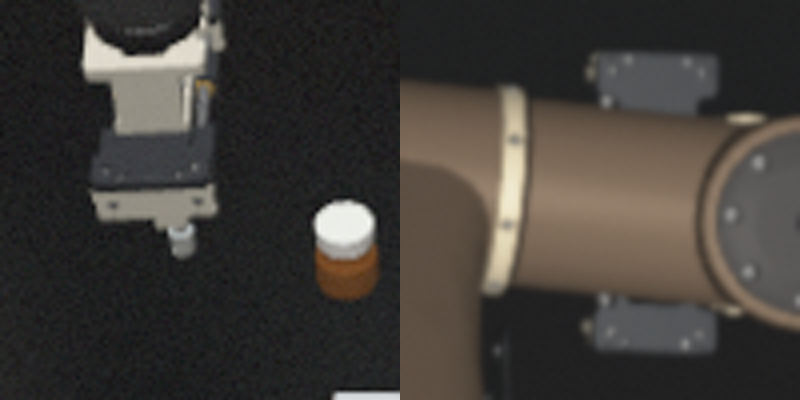

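Request:
send_rows:
  steps:
    - {"dp": [0, 0, 25], "roll": 0, "jaw": 45}
    - {"dp": [0, 0, 42], "roll": 0, "jaw": 45}
    - {"dp": [0, 0, 52.5], "roll": 0, "jaw": 45}
    - {"dp": [0, 0, 52.5], "roll": 0, "jaw": 45}
  newtons: 12

```text
time_s: 3.58
tcp_pos: [0.3967, -0.2267, 0.0182]
eef_rot: [180.0, -0.0, -90.0]
contact_force: [0.7, -0.3, 0.6]
gripper_width: 0.0395
gripper_force: 0.0
```

Request:
send_rows:
  steps:
    - {"dp": [0, 0, 0], "roll": 0, "jaw": 30}
    - {"dp": [0, 0, 0], "roll": 0, "jaw": 20}
    - {"dp": [0, 0, 0], "roll": 0, "jaw": 10}
    - {"dp": [0, 0, 0], "roll": 0, "jaw": 10}
    - {"dp": [0, 0, 0], "roll": 0, "jaw": 10}

```text
time_s: 4.2
tcp_pos: [0.3968, -0.2267, 0.0185]
eef_rot: [-180.0, -0.0, -90.0]
contact_force: [-2.4, 1.3, 7.2]
gripper_width: 0.0172
gripper_force: 12.0
```

Request:
send_rows:
  steps:
    - {"dp": [0, 0, -10], "roll": 0, "jaw": 10}
    - {"dp": [0, 0, -30], "roll": 0, "jaw": 10}
    - {"dp": [0, 0, -60], "roll": 0, "jaw": 10}
    - {"dp": [0, 0, -90], "roll": 0, "jaw": 10}
    - {"dp": [0, 0, -102.5], "roll": 0, "jaw": 10}

```text
time_s: 4.82
tcp_pos: [0.3974, -0.2267, 0.1225]
eef_rot: [-179.8, -0.0, -90.0]
contact_force: [0.5, 0.3, -0.7]
gripper_width: 0.0176
gripper_force: 12.0
```

Request:
send_rows:
  steps:
    - {"dp": [-20, -11, 0], "roll": 0, "jaw": 10}
    - {"dp": [-60, -33, 0], "roll": 0, "jaw": 10}
    - {"dp": [-105, -58, 0], "roll": 0, "jaw": 10}
    - {"dp": [-150, -83, 0], "roll": 0, "jaw": 10}
    - {"dp": [-190, -105, 0], "roll": 0, "jaw": 10}

```text
time_s: 5.45
tcp_pos: [0.502, -0.035, 0.1203]
eef_rot: [180.0, 0.0, -90.0]
contact_force: [0.5, -1.1, 0.2]
gripper_width: 0.0172
gripper_force: 12.0
```

Request:
send_rows:
  steps:
    - {"dp": [-40, -22, 0], "roll": 0, "jaw": 10}
    - {"dp": [-85, -47, 0], "roll": 0, "jaw": 10}
    - {"dp": [-130, -72, 0], "roll": 0, "jaw": 10}
    - {"dp": [-170, -95, 0], "roll": 0, "jaw": 10}
    - {"dp": [-190, -106, 0], "roll": 0, "jaw": 10}

```text
time_s: 6.08
tcp_pos: [0.6081, 0.1553, 0.1196]
eef_rot: [179.9, -0.0, -89.9]
contact_force: [-0.3, -0.9, -0.5]
gripper_width: 0.0174
gripper_force: 12.0
```

Request:
send_rows:
  steps:
    - {"dp": [0, 0, 30], "roll": 0, "jaw": 10}
    - {"dp": [0, 0, 55], "roll": 0, "jaw": 10}
    - {"dp": [0, 0, 68], "roll": 0, "jaw": 10}
    - {"dp": [0, 0, 68], "roll": 0, "jaw": 10}

```text
time_s: 6.58
tcp_pos: [0.607, 0.1527, 0.0517]
eef_rot: [179.9, -0.1, -90.0]
contact_force: [0.1, -0.7, 0.3]
gripper_width: 0.0173
gripper_force: 12.0
```

```bash
python3 - <<'E'
from h import *
a=cap("scene");b=cap("top")
s=r.get_state();print(s["tcp_pos"],s["eef_rot"],s["gripper_width"],s["gripper_force"],s["contact_force"])
cv2.imwrite("pics/p50.png",cv2.resize(a["image"][200:290,270:390],(800,600),interpolation=2))
E
```

```text
[0.60808749 0.1533293  0.05333444] [-1.79951856e+02  1.25080332e-02 -9.00008364e+01] 0.01714186185111491 11.99992686510086 [-0.07480509  0.33038571 -0.19255632]
```

View pics/p50.png

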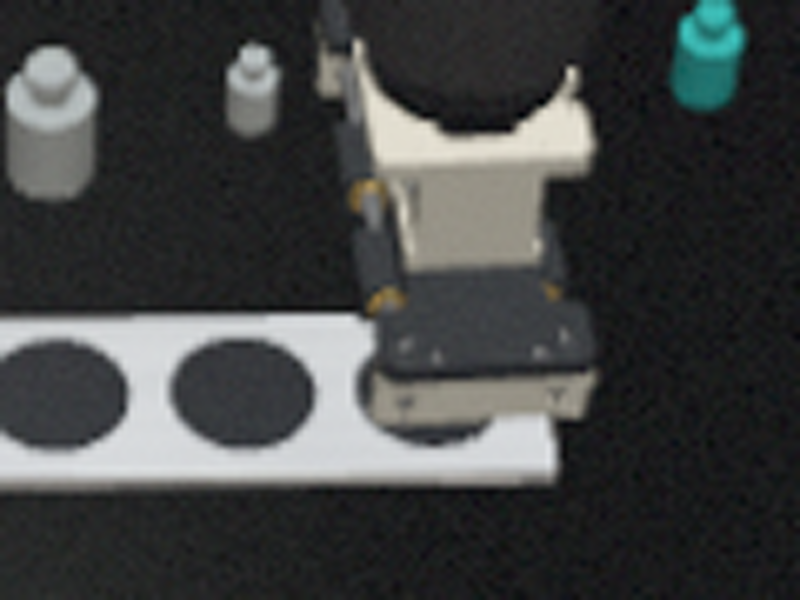

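The weight is held 22 mm above pad_4; the gripper hides it in this view. I'll lower it and release.

Request:
send_rows:
  steps:
    - {"dp": [0, 0, 12], "roll": 0, "jaw": 10}
    - {"dp": [0, 0, 18], "roll": 0, "jaw": 10}
    - {"dp": [0, 0, 21], "roll": 0, "jaw": 10}
    - {"dp": [0, 0, 22.5], "roll": 0, "jaw": 10}
    - {"dp": [0, 0, 22.5], "roll": 0, "jaw": 10}

```text
time_s: 7.3
tcp_pos: [0.6074, 0.1532, 0.0305]
eef_rot: [180.0, -0.0, -90.0]
contact_force: [-2.4, -1.6, 3.9]
gripper_width: 0.0175
gripper_force: 12.0
```

Request:
send_rows:
  steps:
    - {"dp": [0, 0, 0], "roll": 0, "jaw": 25}
    - {"dp": [0, 0, 0], "roll": 0, "jaw": 35}
    - {"dp": [0, 0, 0], "roll": 0, "jaw": 50}
    - {"dp": [0, 0, 0], "roll": 0, "jaw": 50}

```text
time_s: 7.8
tcp_pos: [0.6076, 0.1534, 0.03]
eef_rot: [180.0, -0.0, -90.0]
contact_force: [-0.4, 0.1, 0.5]
gripper_width: 0.0418
gripper_force: 0.0
```

Request:
send_rows:
  steps:
    - {"dp": [0, 0, -15], "roll": 0, "jaw": 50}
    - {"dp": [0, 0, -40], "roll": 0, "jaw": 50}
    - {"dp": [0, 0, -80], "roll": 0, "jaw": 50}
    - {"dp": [0, 0, -120.5], "roll": 0, "jaw": 50}
    - {"dp": [0, 0, -120.5], "roll": 0, "jaw": 50}

```text
time_s: 8.43
tcp_pos: [0.6098, 0.1543, 0.1558]
eef_rot: [-179.6, 0.2, -90.0]
contact_force: [-0.3, 0.1, -0.6]
gripper_width: 0.0439
gripper_force: 0.0
```

Request:
send_rows:
  steps:
    - {"dp": [14, 42, 0], "roll": 0, "jaw": 50}
    - {"dp": [29, 88, 0], "roll": 0, "jaw": 50}
    - {"dp": [44, 135, 0], "roll": 0, "jaw": 50}
    - {"dp": [54.5, 166.5, 20], "roll": 0, "jaw": 50}
    - {"dp": [54.5, 166.5, 60], "roll": 0, "jaw": 50}

```text
time_s: 9.05
tcp_pos: [0.4403, 0.0988, 0.0921]
eef_rot: [-179.8, 0.2, -90.0]
contact_force: [2.2, 0.3, -0.4]
gripper_width: 0.0442
gripper_force: 0.0
```

Request:
send_rows:
  steps:
    - {"dp": [0, 0, 0], "roll": 0, "jaw": 50}
    - {"dp": [0, 0, 30], "roll": 0, "jaw": 50}
    - {"dp": [0, 0, 55], "roll": 0, "jaw": 50}
    - {"dp": [0, 0, 70.5], "roll": 0, "jaw": 50}
    - {"dp": [0, 0, 70.5], "roll": 0, "jaw": 50}
  newtons: 15

```text
time_s: 9.68
tcp_pos: [0.4415, 0.099, 0.0202]
eef_rot: [179.9, -0.1, -90.0]
contact_force: [-0.3, 0.2, -0.6]
gripper_width: 0.0439
gripper_force: 0.0
```

Request:
send_rows:
  steps:
    - {"dp": [0, 0, 0], "roll": 0, "jaw": 35}
    - {"dp": [0, 0, 0], "roll": 0, "jaw": 25}
    - {"dp": [0, 0, 0], "roll": 0, "jaw": 12}
    - {"dp": [0, 0, 0], "roll": 0, "jaw": 12}
    - {"dp": [0, 0, 0], "roll": 0, "jaw": 12}

```text
time_s: 10.3
tcp_pos: [0.4412, 0.099, 0.0207]
eef_rot: [-180.0, 0.0, -90.0]
contact_force: [-2.9, -0.0, 7.3]
gripper_width: 0.0217
gripper_force: 15.0
```

```bash
cat > chk.py <<'E'
from meas import *
np.set_printoptions(precision=4,suppress=True)
a=cap("scene")
s=r.get_state();print(s["time_s"],s["tcp_pos"],s["gripper_width"],s["gripper_force"],s["contact_force"])
cv2.imwrite("pics/%s.png"%sys.argv[1],cv2.resize(a["image"][170:290,185:395],(800,457),interpolation=2))
E
python3 chk.py q1
```

```text
10.35 [0.4413 0.099  0.0207] 0.021419180056647676 15.00203087925911 [-2.8647  0.3841  7.837 ]
```

View pics/q1.png

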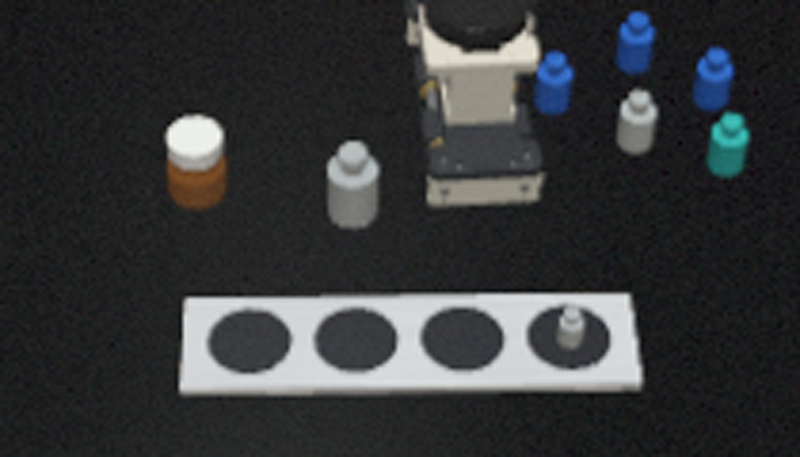

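The 50 g weight stands upright at (570,328), centred on pad_4. The gripper holds the 100 g weight. Moving that to pad_3.

Request:
send_rows:
  steps:
    - {"dp": [0, 0, -10], "roll": 0, "jaw": 12}
    - {"dp": [0, 0, -35], "roll": 0, "jaw": 12}
    - {"dp": [0, 0, -65], "roll": 0, "jaw": 12}
    - {"dp": [0, 0, -80.5], "roll": 0, "jaw": 12}
    - {"dp": [2, -15, -80.5], "roll": 0, "jaw": 12}

```text
time_s: 10.98
tcp_pos: [0.4568, 0.0973, 0.1025]
eef_rot: [-179.8, 0.1, -89.9]
contact_force: [0.4, 0.6, -0.9]
gripper_width: 0.0216
gripper_force: 15.0
```

Request:
send_rows:
  steps:
    - {"dp": [5, -40, 0], "roll": 0, "jaw": 12}
    - {"dp": [10, -80, 0], "roll": 0, "jaw": 12}
    - {"dp": [15, -120, 0], "roll": 0, "jaw": 12}
    - {"dp": [19, -148, 0], "roll": 0, "jaw": 12}
    - {"dp": [19, -148, 0], "roll": 0, "jaw": 12}

```text
time_s: 11.6
tcp_pos: [0.6059, 0.077, 0.0989]
eef_rot: [179.9, -0.0, -90.1]
contact_force: [-0.5, -0.6, -0.8]
gripper_width: 0.0213
gripper_force: 15.0
```

Request:
send_rows:
  steps:
    - {"dp": [0, 0, 25], "roll": 0, "jaw": 12}
    - {"dp": [0, 0, 48], "roll": 0, "jaw": 12}
    - {"dp": [0, 0, 62], "roll": 0, "jaw": 12}
    - {"dp": [0, 0, 67], "roll": 0, "jaw": 12}
    - {"dp": [0, 0, 68.5], "roll": 0, "jaw": 12}

```text
time_s: 12.22
tcp_pos: [0.6036, 0.0776, 0.0327]
eef_rot: [179.9, -0.0, -90.0]
contact_force: [-6.9, -1.0, 10.9]
gripper_width: 0.0211
gripper_force: 15.0
```

Request:
send_rows:
  steps:
    - {"dp": [0, 0, 0], "roll": 0, "jaw": 12}
    - {"dp": [0, 0, 0], "roll": 0, "jaw": 12}
    - {"dp": [0, 0, 0], "roll": 0, "jaw": 32}
    - {"dp": [0, 0, 0], "roll": 0, "jaw": 45}
    - {"dp": [0, 0, 0], "roll": 0, "jaw": 55}

```text
time_s: 12.85
tcp_pos: [0.6042, 0.0779, 0.0321]
eef_rot: [-180.0, 0.0, -90.0]
contact_force: [-0.3, 0.1, 0.3]
gripper_width: 0.0426
gripper_force: 0.0
```

Request:
send_rows:
  steps:
    - {"dp": [0, 0, 0], "roll": 0, "jaw": 55}
    - {"dp": [0, 0, -20], "roll": 0, "jaw": 55}
    - {"dp": [0, 0, -50], "roll": 0, "jaw": 55}
    - {"dp": [0, 0, -90], "roll": 0, "jaw": 55}
    - {"dp": [0, 0, -118.5], "roll": 0, "jaw": 55}

```text
time_s: 13.48
tcp_pos: [0.6045, 0.078, 0.1524]
eef_rot: [-179.9, 0.0, -90.0]
contact_force: [0.3, 0.6, -0.1]
gripper_width: 0.0483
gripper_force: 0.0
```

Request:
send_rows:
  steps:
    - {"dp": [-31, 40, 0], "roll": 0, "jaw": 55}
    - {"dp": [-64, 82, 0], "roll": 0, "jaw": 55}
    - {"dp": [-98, 125, 0], "roll": 0, "jaw": 55}
    - {"dp": [-132, 168, 0], "roll": 0, "jaw": 55}
    - {"dp": [-155, 197.5, 0], "roll": 0, "jaw": 55}

```text
time_s: 14.1
tcp_pos: [0.405, 0.2338, 0.1508]
eef_rot: [-180.0, 0.0, -89.9]
contact_force: [0.2, 0.7, -0.3]
gripper_width: 0.0484
gripper_force: 0.0
```

Request:
send_rows:
  steps:
    - {"dp": [0, 0, 20], "roll": 0, "jaw": 55}
    - {"dp": [0, 0, 50], "roll": 0, "jaw": 55}
    - {"dp": [0, 0, 70], "roll": 0, "jaw": 55}
    - {"dp": [0, 0, 70], "roll": 0, "jaw": 55}
  newtons: 20

```text
time_s: 14.6
tcp_pos: [0.4059, 0.232, 0.0795]
eef_rot: [179.9, -0.1, -90.0]
contact_force: [0.8, -0.6, -0.2]
gripper_width: 0.0484
gripper_force: 0.0
```

```bash
python3 chk.py q2
```

```text
14.65 [0.4065 0.2326 0.0805] 0.048596846949737114 0.0 [ 0.0955 -0.2145  0.3846]
```

View pics/q2.png

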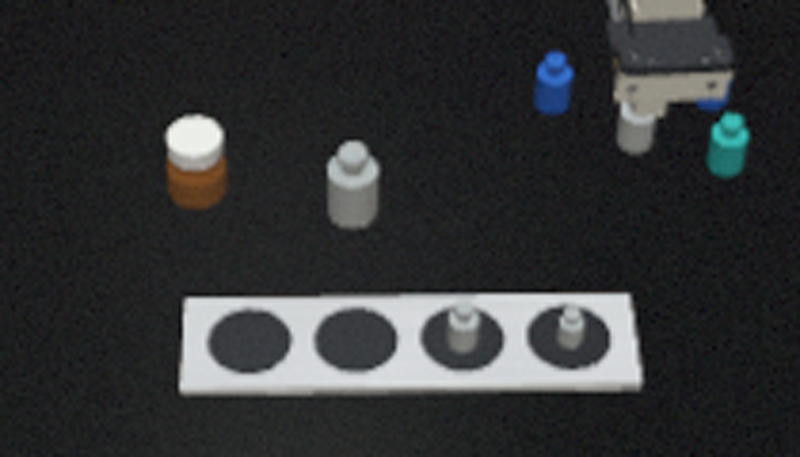

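The 100 g weight stands at (463,328), centred on pad_3. The gripper is above the steel 200 g weight at (635,130), with the look-alikes clear.

Request:
send_rows:
  steps:
    - {"dp": [0, 0, 25], "roll": 0, "jaw": 55}
    - {"dp": [0, 0, 48], "roll": 0, "jaw": 55}
    - {"dp": [0, 0, 59], "roll": 0, "jaw": 55}
    - {"dp": [0, 0, 59], "roll": 0, "jaw": 55}
    - {"dp": [0, 0, 59], "roll": 0, "jaw": 40}

```text
time_s: 15.28
tcp_pos: [0.4071, 0.2334, 0.0224]
eef_rot: [-179.9, 0.1, -90.0]
contact_force: [-0.8, -0.1, -0.3]
gripper_width: 0.0424
gripper_force: 0.0
```

Request:
send_rows:
  steps:
    - {"dp": [0, 0, 0], "roll": 0, "jaw": 30}
    - {"dp": [0, 0, 0], "roll": 0, "jaw": 18}
    - {"dp": [0, 0, 0], "roll": 0, "jaw": 18}
    - {"dp": [0, 0, 0], "roll": 0, "jaw": 18}
    - {"dp": [0, 0, 0], "roll": 0, "jaw": 18}

```text
time_s: 15.9
tcp_pos: [0.4065, 0.2329, 0.0221]
eef_rot: [-180.0, 0.0, -90.0]
contact_force: [-3.0, 0.9, 7.3]
gripper_width: 0.0272
gripper_force: 20.0
```

Request:
send_rows:
  steps:
    - {"dp": [0, 0, -8], "roll": 0, "jaw": 18}
    - {"dp": [0, 0, -30], "roll": 0, "jaw": 18}
    - {"dp": [0, 0, -60], "roll": 0, "jaw": 18}
    - {"dp": [0, 0, -82], "roll": 0, "jaw": 18}
    - {"dp": [0, 0, -89], "roll": 0, "jaw": 18}

```text
time_s: 16.52
tcp_pos: [0.4071, 0.2334, 0.1121]
eef_rot: [-179.9, 0.1, -90.0]
contact_force: [-0.1, 0.4, -2.1]
gripper_width: 0.0275
gripper_force: 20.0
```

Request:
send_rows:
  steps:
    - {"dp": [15, -13, 0], "roll": 0, "jaw": 18}
    - {"dp": [45, -38, 0], "roll": 0, "jaw": 18}
    - {"dp": [80, -67, 0], "roll": 0, "jaw": 18}
    - {"dp": [115, -97, 0], "roll": 0, "jaw": 18}
    - {"dp": [150, -126, 0], "roll": 0, "jaw": 18}

```text
time_s: 17.15
tcp_pos: [0.5331, 0.0815, 0.1098]
eef_rot: [179.9, -0.0, -90.0]
contact_force: [0.6, 1.0, -2.5]
gripper_width: 0.0276
gripper_force: 20.0
```

Request:
send_rows:
  steps:
    - {"dp": [35, -30, 0], "roll": 0, "jaw": 18}
    - {"dp": [60, -51, 0], "roll": 0, "jaw": 18}
    - {"dp": [75, -63, 0], "roll": 0, "jaw": 18}
    - {"dp": [79.6, -67.5, 0], "roll": 0, "jaw": 18}
    - {"dp": [79.6, -67.5, 15], "roll": 0, "jaw": 18}

```text
time_s: 17.77
tcp_pos: [0.6007, 0.0036, 0.0957]
eef_rot: [-179.9, 0.0, -90.0]
contact_force: [0.5, 0.8, -2.0]
gripper_width: 0.0276
gripper_force: 20.0
```

Request:
send_rows:
  steps:
    - {"dp": [0, 0, 22], "roll": 0, "jaw": 18}
    - {"dp": [0, 0, 43], "roll": 0, "jaw": 18}
    - {"dp": [0, 0, 55], "roll": 0, "jaw": 18}
    - {"dp": [0, 0, 60], "roll": 0, "jaw": 18}
    - {"dp": [0, 0, 62], "roll": 0, "jaw": 18}

```text
time_s: 18.4
tcp_pos: [0.5996, 0.0036, 0.0341]
eef_rot: [180.0, -0.0, -90.0]
contact_force: [-8.1, 2.4, 14.5]
gripper_width: 0.0274
gripper_force: 20.0
```

Request:
send_rows:
  steps:
    - {"dp": [0, 0, 0], "roll": 0, "jaw": 18}
    - {"dp": [0, 0, 0], "roll": 0, "jaw": 18}
    - {"dp": [0, 0, 0], "roll": 0, "jaw": 38}
    - {"dp": [0, 0, 0], "roll": 0, "jaw": 50}
    - {"dp": [0, 0, 0], "roll": 0, "jaw": 60}

```text
time_s: 19.02
tcp_pos: [0.6002, 0.0032, 0.0337]
eef_rot: [-180.0, 0.0, -90.0]
contact_force: [0.5, 0.4, 1.2]
gripper_width: 0.0472
gripper_force: 0.0
```

Request:
send_rows:
  steps:
    - {"dp": [0, 0, 0], "roll": 0, "jaw": 60}
    - {"dp": [0, 0, -20], "roll": 0, "jaw": 60}
    - {"dp": [0, 0, -50], "roll": 0, "jaw": 65}
    - {"dp": [0, 0, -90], "roll": 0, "jaw": 70}
    - {"dp": [0, 0, -117], "roll": 0, "jaw": 70}

```text
time_s: 19.65
tcp_pos: [0.6006, 0.0033, 0.1525]
eef_rot: [-179.9, 0.0, -90.0]
contact_force: [-0.2, 0.1, -0.2]
gripper_width: 0.0612
gripper_force: 0.0
```

Request:
send_rows:
  steps:
    - {"dp": [-2, 40, 0], "roll": 0, "jaw": 75}
    - {"dp": [-4, 85, 0], "roll": 0, "jaw": 75}
    - {"dp": [-6.6, 125, 0], "roll": 0, "jaw": 75}
    - {"dp": [-6.6, 133.5, 0], "roll": 0, "jaw": 75}
    - {"dp": [-6.6, 133.5, 0], "roll": 0, "jaw": 75}
  newtons: 35

```text
time_s: 20.27
tcp_pos: [0.4669, 0.0101, 0.1511]
eef_rot: [-179.9, 0.0, -90.0]
contact_force: [0.2, -0.7, 0.5]
gripper_width: 0.0656
gripper_force: 0.0
```

Request:
send_rows:
  steps:
    - {"dp": [0, 0, 30], "roll": 0, "jaw": 75}
    - {"dp": [0, 0, 70], "roll": 0, "jaw": 75}
    - {"dp": [0, 0, 105], "roll": 0, "jaw": 75}
    - {"dp": [0, 0, 126], "roll": 0, "jaw": 75}
    - {"dp": [0, 0, 126], "roll": 0, "jaw": 75}

```text
time_s: 20.9
tcp_pos: [0.4666, 0.0094, 0.0229]
eef_rot: [179.8, -0.1, -90.0]
contact_force: [-0.6, 0.1, 0.4]
gripper_width: 0.0659
gripper_force: 0.0
```

Request:
send_rows:
  steps:
    - {"dp": [0, 0, 0], "roll": 0, "jaw": 60}
    - {"dp": [0, 0, 0], "roll": 0, "jaw": 50}
    - {"dp": [0, 0, 0], "roll": 0, "jaw": 40}
    - {"dp": [0, 0, 0], "roll": 0, "jaw": 28}
    - {"dp": [0, 0, 0], "roll": 0, "jaw": 28}

```text
time_s: 21.52
tcp_pos: [0.4648, 0.0093, 0.0249]
eef_rot: [179.9, -0.0, -90.0]
contact_force: [-6.3, 1.0, 6.1]
gripper_width: 0.0377
gripper_force: 35.0
```

```bash
python3 chk.py q3
```

```text
21.575 [0.4648 0.0093 0.0249] 0.03760320787723917 35.00004708766937 [-6.1728 -0.5739  5.2194]
```

View pics/q3.png

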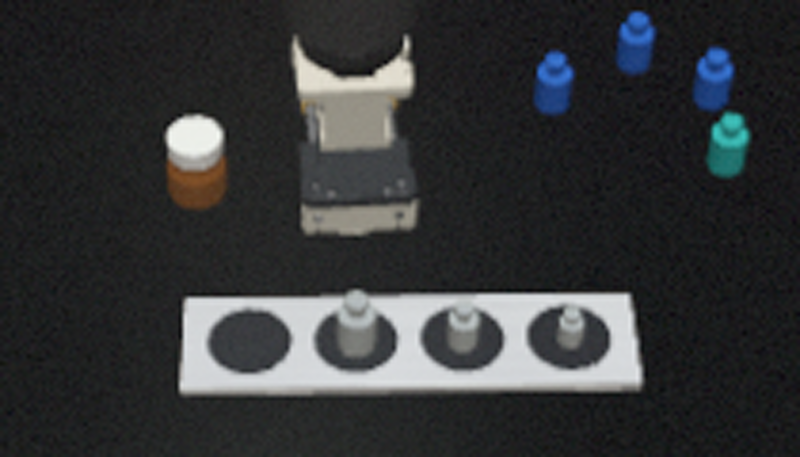

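The 200 g weight stands at (356,325), centred on pad_2. The 500 g weight is gripped and goes to pad_1.

Request:
send_rows:
  steps:
    - {"dp": [0, 0, -8], "roll": 0, "jaw": 28}
    - {"dp": [0, 0, -28], "roll": 0, "jaw": 28}
    - {"dp": [0, 0, -55], "roll": 0, "jaw": 28}
    - {"dp": [0, 0, -80], "roll": 0, "jaw": 28}
    - {"dp": [0, 0, -90], "roll": 0, "jaw": 28}

```text
time_s: 22.2
tcp_pos: [0.4673, 0.0102, 0.1163]
eef_rot: [-179.8, 0.1, -90.0]
contact_force: [0.1, -0.4, -5.4]
gripper_width: 0.0373
gripper_force: 35.0
```

Request:
send_rows:
  steps:
    - {"dp": [15, -22, 0], "roll": 0, "jaw": 28}
    - {"dp": [38, -60, 0], "roll": 0, "jaw": 28}
    - {"dp": [60, -98, 0], "roll": 0, "jaw": 28}
    - {"dp": [76, -122, 0], "roll": 0, "jaw": 28}
    - {"dp": [81.5, -130.2, 0], "roll": 0, "jaw": 28}

```text
time_s: 22.82
tcp_pos: [0.5974, -0.0726, 0.1133]
eef_rot: [179.9, -0.0, -90.1]
contact_force: [-1.2, -0.2, -5.7]
gripper_width: 0.0373
gripper_force: 35.0
```

Request:
send_rows:
  steps:
    - {"dp": [0, 0, 10], "roll": 0, "jaw": 28}
    - {"dp": [0, 0, 30], "roll": 0, "jaw": 28}
    - {"dp": [0, 0, 50], "roll": 0, "jaw": 28}
    - {"dp": [0, 0, 65], "roll": 0, "jaw": 28}
    - {"dp": [0, 0, 70], "roll": 0, "jaw": 28}

```text
time_s: 23.45
tcp_pos: [0.5956, -0.0713, 0.0434]
eef_rot: [179.9, -0.0, -90.0]
contact_force: [-0.1, -0.6, -4.0]
gripper_width: 0.0369
gripper_force: 35.0
```

Request:
send_rows:
  steps:
    - {"dp": [0, 0, 3], "roll": 0, "jaw": 28}
    - {"dp": [0, 0, 6], "roll": 0, "jaw": 28}
    - {"dp": [0, 0, 8], "roll": 0, "jaw": 28}
    - {"dp": [0, 0, 8], "roll": 0, "jaw": 28}

```text
time_s: 23.95
tcp_pos: [0.5971, -0.0716, 0.0371]
eef_rot: [-180.0, 0.0, -90.0]
contact_force: [-0.4, 0.1, -2.1]
gripper_width: 0.0373
gripper_force: 35.0
```

Request:
send_rows:
  steps:
    - {"dp": [0, 0, 0.5], "roll": 0, "jaw": 28}
    - {"dp": [0, 0, 0.5], "roll": 0, "jaw": 28}
    - {"dp": [0, 0, 0.5], "roll": 0, "jaw": 50}
    - {"dp": [0, 0, 0.5], "roll": 0, "jaw": 65}
    - {"dp": [0, 0, 0.5], "roll": 0, "jaw": 75}

```text
time_s: 24.58
tcp_pos: [0.597, -0.0717, 0.0361]
eef_rot: [-180.0, -0.0, -90.0]
contact_force: [0.5, -0.1, 0.3]
gripper_width: 0.0584
gripper_force: 0.0
```

Request:
send_rows:
  steps:
    - {"dp": [0, 0, 0], "roll": 0, "jaw": 75}
    - {"dp": [0, 0, -20], "roll": 0, "jaw": 75}
    - {"dp": [0, 0, -60], "roll": 0, "jaw": 75}
    - {"dp": [0, 0, -110], "roll": 0, "jaw": 75}
    - {"dp": [0, 0, -160], "roll": 0, "jaw": 75}

```text
time_s: 25.2
tcp_pos: [0.5966, -0.0717, 0.1975]
eef_rot: [180.0, -0.0, -90.0]
contact_force: [1.0, -0.2, 0.4]
gripper_width: 0.0661
gripper_force: 0.0
```

Request:
send_rows:
  steps:
    - {"dp": [0, 50, -20], "roll": 0, "jaw": 75}
    - {"dp": [0, 100, -40], "roll": 0, "jaw": 75}
    - {"dp": [0, 140, -50], "roll": 0, "jaw": 75}
    - {"dp": [0, 140, -50], "roll": 0, "jaw": 75}

```text
time_s: 25.7
tcp_pos: [0.455, -0.0717, 0.2477]
eef_rot: [-179.8, 0.1, -90.0]
contact_force: [0.2, 0.0, -0.6]
gripper_width: 0.066
gripper_force: 0.0
```

```bash
python3 chk.py q4; python3 - <<'E'
from meas import *
b=cap("top");np.set_printoptions(precision=4,suppress=True)
cv2.imwrite("pics/q5.png",cv2.resize(b["image"][155:285,165:385],(792,468),interpolation=2))
E
```

```text
25.75 [ 0.4563 -0.0716  0.2472] 0.06557881517186803 0.0 [ 0.6347 -0.1066  0.2035]
```

View pics/q4.png

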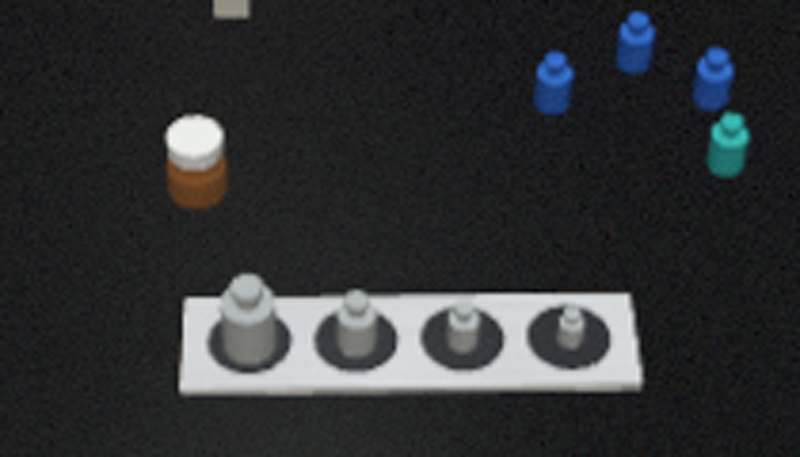

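View pics/q5.png

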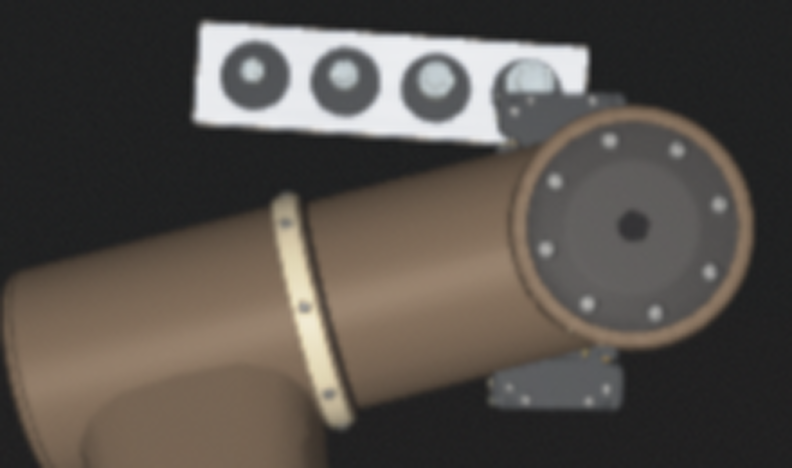

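In both views all four weights stand upright and centred on their pads, within a few mm: 500, 200, 100 and 50 g from pad_1 to pad_4. The jar is at (196,160), as before.

```bash
python3 -c "
from plant import r
print(r.close_job())"
```

```text
the job is handed in; nothing more can be done
None
```

The job is handed in, but no verdict came back. In the last pictures the 50, 100, 200 and 500 g weights stood upright on pads 4 to 1, smallest nearest the balance and all near the middle of their pads, and the jar and look-alikes were where they started.

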